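# Ease an over-tightened ratchet jar clamp and re-clamp the honey jar

## Task

The jar clamp has been wound far too tight on the honey jar. Free its pawl by throwing it over with the thumb lever, turn the knob anticlockwise right back to its stop, drop the pawl back onto the ratchet, and only then wind the knob forward, click by click, until the foot has met the jar and it is firmly but gently held, about one click beyond the first touch (roughly 7 N, and well short of how tight it was). Do not force the knob back against the pawl, do not squeeze the jar harder than it was squeezed at the start, and leave the things round about as they stand.

Things in the scene. Friction and masses are not known exactly. Their poses are not given: they have to be found in the camera images.
- clamp: The jar clamp's base: a fixed wooden board 140x244x12 mm with an aluminium gear housing (92x94 mm, top 50 mm up), standing on the table. Origin: on the knob's vertical axis, at table height. Its z is up; its +y runs from the knob to the jar (the board reaches 170 mm to +y and 74 mm to -y), its +x points roughly away from the robot (the board reaches 62 mm to -x and 78 mm to +x). Place and yaw differ each time. Never moves.
- knob_grip (a point): Centre of the black grip bar on the knob, on the knob's axis, 100 mm above the table. The bar is 58 mm long, 22 mm wide and 42 mm high (77 to 119 mm above the table); pinch it across its 22 mm, from above. The point's x axis runs along the bar. Below the bar is a round hub (48 mm across) and the toothed steel wheel (91 mm across, 51 to 65 mm above the table).
- clamp_knob (a joint): Knob angle, rad: 0 at the hard stop (jaw fully back), growing clockwise seen from above (tightening), 2.6 at most; at 0 the bar lies along the clamp's x. 18 teeth, one click each 0.349 rad; with the pawl on, it turns clockwise only and catches at 0.22, 0.57, 0.92, 1.27, 1.62, 1.97. At the start about 1.62. Pawl freed, the jaw's spring turns it back to where some 7 N is left.
- jaw_bush (a point): Where the jaw's steel tube leaves the housing towards the jar, 50 mm from the knob's axis, 33 mm up. The jaw moves out 15 mm per rad of knob. Its rubber foot is sprung (1 N per mm) and screwed in or out up to 6 mm, unreported: it first touches the jar at a knob angle of 0.05 to 0.85. Knob torque: about 0.10 N m, + 0.1 per rad/s, + 0.015 per N on the jar. At the start the jar is pressed with 11 to 24 N.
- clamp_pawl (a joint): Angle of the pawl, rad: between -0.12 and 0.0 with its nose lying on the ratchet teeth, growing as it is thrown up and over, away from the robot, to a stop at 1.25. Its weight keeps it thrown over beyond about 0.9 and drops it onto the teeth below about 0.6. It weighs 0.1 kg; the clamp's load adds a few N of drag when its nose is first drawn from the teeth.
- pawl_lever_top (a point): Centre of the 18 mm steel ball at the end of the pawl's thumb lever (flat, 6x13 mm), 40 mm from the pivot. Pawl on the teeth: the lever leans 36 degrees towards the robot (the clamp's -x); thrown over: 36 degrees the other way. Push the ball along the clamp's +x to free the pawl, along -x to drop it in, rising and sinking with its arc (a steep push against a gripping fingertip jams).
- pawl_pivot (a point): Point on the pawl's hinge axis under the thumb lever; the axis runs along the clamp's y, at x = 62, y = -69, z = 66 mm from the clamp's origin. The pawl's post beside it is 20x10 mm and ends 72 mm above the table; the toothed wheel lies farther to +y.
- clamp_rest: Fixed upright rest behind the jar, a flat plate 58 mm high with side cheeks, on the clamp's board. Origin: middle of its underside, 153 mm from the knob's axis along the clamp's +y, 12 mm above the table. The push between it and the jar is the clamping force.
- honey_jar: Honey jar with a dark lid, 65 mm across, 86 mm high, about 0.2 kg, standing on the clamp's board between the foot and the rest, 118 mm from the knob's axis. Origin: centre of its underside.
- jam_1: Bystander: small foil-lidded portion tub of jam, 37x50x16 mm, lying just beyond the clamp's pawl end. Origin: centre of its underside. Leave it alone.
- tea_spoon_2: Bystander: teaspoon, 130x27x11 mm, lying just beyond the clamp's jar end. Origin: centre of its underside. Leave it alone.
- salt_shaker: Bystander: glass salt shaker with a metal cap, 44 mm across, 90 mm high, standing behind the clamp. Origin: centre of its underside. Leave it alone.
Mind the look-alikes: they are no part of the job. Leave any purple look-alike of the honey_jar alone.

How it is judged:
By the outcome, as a careful person would: the job done as asked, in the order asked, and still so for the second after the job is handed in, with the robot touching nothing.
It also fails if it takes over 70 s, if anything falls off the work surface, if the arm or the gripper's body presses on something with over 40 N, if the wrist force passes 120 N, or if a joint passes its speed limit or range.

## Robot

A 6-joint arm with a two-finger parallel gripper is mounted at the origin on a cart in front of the work surface, level with it; the furniture and walls round the work are solid. World frame = base frame: x ahead of the robot, y to its left, z up, the work surface at z = 0. Lengths are in m, angles in rad, forces in N, time in s.
With the tool pointing down it reaches from about 0.3 to 0.85 m from the base axis. Payload 4.2 kg.
Tool frame: the origin (TCP) lies at the very end of the fingers, on their centre line; the grasp point (between the pads) lies arm.hold_point_z behind it (arm.hold_point_z is the distance from the TCP to the grasp point, in m); z points along the fingers, y is the direction in which the jaws open and shut (so a half turn about z gives the same grasp; the last joint's range is limited). The gripper opens to 91 mm and grips with 3 to 60 N. Pads are 32 mm wide; open, the fingers measure 118 mm over their backs; the gripper's body (76 mm by 178 mm) begins 60 mm behind the grasp point.
Start: joints at [-1.302, 0.32, 1.565, -0, 1.257, -0.02], TCP at [0.164, -0.551, 0.214] pointing down, gripper open.
Joint ranges: [-3.11, 3.11], [-0.84, 2.01], [0.21, 2.61], [-1.34, 4.49], [0.05, 2.63], [-2.56, 2.56]. Speed limits (rad/s): [2.57, 2.57, 3.14, 3.14, 3.14, 3.14].

## Interface

Orientations are given as a 3x3 rotation matrix whose columns are the frame's x, y, z axes.
In Python, from station import readout, grab_frame, calibration, arm gives the robot as it stands.
- The arm moves only by the tool step_arm, never from a script. Its argument "plan" is a list of rows, each a list of 2 entries, a list of its own where there are three numbers: the shift along the tool's x, y, z in mm, then the turn, a rotation vector about the tool's x, y, z in degrees. In form: [[[x, y, z], [ax, ay, az]], ...]. A call has 1 to 20 rows; each row shifts and turns the commanded pose from where the row before left it, along the tool's axes as they then stand; what a row does not reach is not made up. A row lasts 1/10 s, in which the tool goes at most 50 mm and 8.59 degrees, less where a joint would pass 70% of its speed; a pose out of reach is approached as far as the arm can. A call is refused whole if a number of a shift passes 50 or a number of a turn 8.59, either way. A call with a gripper value outside its range is refused whole. "gripper" is the closure in counts, from 0 (fully open) to 255 (shut), set as the call begins (left out, the last holds). The fingers move at their own pace and stop on an object; "grip_force" is the grip in N (left out, the last holds). Time passes only in rows, so rows that do not move let the fingers close. It gives the time, the measured TCP pose, the force and the opening at its end, in the units of the state.
- readout.sense(): the state, without advancing time (a new reading comes with each control period).
- grab_frame(name): name is "scene" or "top"; returns the picture (384x512x3 uint8, red, green, blue); there is no depth.
- calibration(name): a dict with "vertical_fov" (degrees; the focal length in pixels is half the picture's height over the tangent of half this angle, whatever the lens; pixels are square), "cx", "cy" (the principal point, pixels), "R" (3x3) and "t" (3): a world point X has camera coordinates R X + t. Camera axes: x right, y down, z forward; pixel columns grow to the right and rows downward; lengths in m; the calibration is good to about 2 mm. A picture is of the moment at which its call begins. calibration takes no time and is no camera call.
- arm.close_job(): hands the job in, once; it reports no verdict.
The state is a dict: "clock": time; "joint_positions": joint angles; "qd": joint speeds; "joint_torque": joint torques, N m; "tool_pos": TCP position; "tool_rot": TCP orientation; "wrist_force": force on the tool from outside, world axes, zero at the start; "wrist_torque": the same for the moment, N m; "opening": finger opening in m.
Only numpy, scipy, OpenCV 4.12 (cv2) and the standard library are available. Lean on these libraries where they do the work, as an engineer would, in place of code of your own. Each camera call takes 0.05 s, during which the arm holds its last target.

## Working session

There is one attempt and no reset: what is moved stays moved. The work goes in short steps, Python scripts to look and compute and a tool call to move; the robot and the scene stay as the last step left them, time stands still between calls to the robot, and variables do not carry over. Pictures are saved under pics/ and viewed, and the job is handed in when it is done.

Besides the shell and the picture viewer there is one more tool, called by a JSON object that holds its "api" and its "payload". step_arm: Moves the arm, as the interface text tells. Its arguments: {"type":"object","properties":{"plan":{"type":"array","items":{"type":"array"}},"gripper":{"type":"number"},"grip_force":{"type":"number"}},"required":["plan"]}

```bash
ls; mkdir -p pics; python3 - <<'E'
from station import readout, grab_frame, calibration, arm
import cv2
for n in("scene","top"):
    f=grab_frame(n); cv2.imwrite(f"pics/{n}0.png",f[:,:,::-1]); print(n,calibration(n))
print(readout.sense()); print(arm.hold_point_z,[a for a in dir(arm) if a[0]!='_'])
E
```

```text
pics
scene {'vertical_fov': 42.217676614592996, 'cx': 263.83451054101107, 'cy': 201.26709972076094, 'R': array([[-0.55971704, -0.82867166, -0.00448563],
       [-0.5090638 ,  0.3481026 , -0.78719669],
       [ 0.65388904, -0.43832393, -0.6166857 ]]), 't': array([0.31788372, 0.29370257, 1.06569636])}
top {'vertical_fov': 53.336941248154304, 'cx': 260.24303855438046, 'cy': 189.42046945351186, 'R': array([[ 0.00772983, -0.99962003, -0.02645852],
       [-0.99708608, -0.00569672, -0.0760717 ],
       [ 0.07589207,  0.02696944, -0.99675124]]), 't': array([0.07550705, 0.49181324, 1.03234844])}
{'clock': 0.1, 'joint_positions': array([-1.30200349e+00,  3.20188475e-01,  1.56553934e+00, -1.88441416e-05,
        1.25739997e+00, -2.00096446e-02]), 'qd': array([-0.00020336, -0.00380581, -0.0024082 , -0.00012737,  0.00151636,
       -0.00042657]), 'joint_torque': array([ 1.07976910e-03, -4.13332665e+01, -2.32509255e+01,  7.30034150e-02,
        4.21612489e-02, -4.85714611e-05]), 'tool_pos': array([ 0.16363305, -0.5507571 ,  0.21323391]), 'tool_rot': array([[ 9.58583965e-01,  2.84809765e-01, -4.24962129e-04],
       [ 2.84810081e-01, -9.58582830e-01,  1.47524044e-03],
       [ 1.28014840e-05, -1.53517533e-03, -9.99998822e-01]]), 'wrist_force': array([-0.26751437,  0.86290786, -0.4177851 ]), 'wrist_torque': array([ 0.01198458, -0.00360448, -0.02060288]), 'opening': 0.09124370475445519}
0.0188 ['MotionError', 'close_job', 'hold_point_z']
```

View pics/scene0.png

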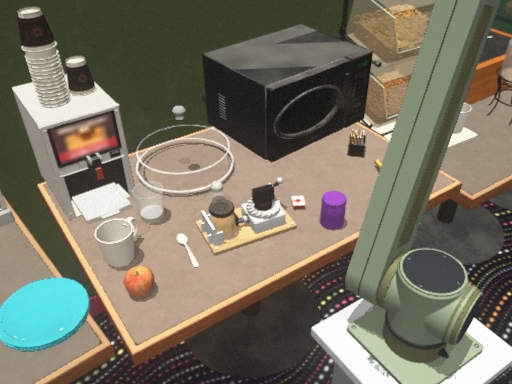

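View pics/top0.png

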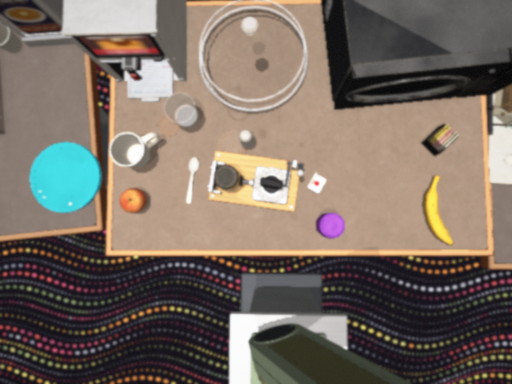

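```bash
cat > h.py <<'E'
import numpy as np, cv2
from station import readout, grab_frame, calibration, arm
def cam(n):
    c=calibration(n); f=192/np.tan(np.radians(c['vertical_fov'])/2); return c,f
def ray(n,u,v):
    c,f=cam(n); d=np.array([(u-c['cx'])/f,(v-c['cy'])/f,1.]); return -c['R'].T@c['t'], c['R'].T@d
def onz(n,u,v,z):
    o,d=ray(n,u,v); return o+d*(z-o[2])/d[2]
def proj(n,X):
    c,f=cam(n); p=c['R']@np.asarray(X,float)+c['t']; return np.array([f*p[0]/p[2]+c['cx'],f*p[1]/p[2]+c['cy']])
def snap(n,name,box=None,k=1):
    im=grab_frame(n)[:,:,::-1].copy()
    cv2.imwrite(f"pics/{name}_full.png",im)
    if box:
        x0,y0,x1,y1=box; im=cv2.resize(im[y0:y1,x0:x1],None,fx=k,fy=k,interpolation=cv2.INTER_CUBIC)
    cv2.imwrite(f"pics/{name}.png",im); return im
E
python3 - <<'E'
import cv2
im=cv2.imread('pics/top0.png'); cv2.imwrite('pics/t1.png',cv2.resize(im[140:220,200:310],None,fx=7,fy=7,interpolation=cv2.INTER_CUBIC))
im=cv2.imread('pics/scene0.png'); cv2.imwrite('pics/s1.png',cv2.resize(im[165:255,185:300],None,fx=6.5,fy=6.5,interpolation=cv2.INTER_CUBIC))
E
```

```text
(no output)
```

View pics/t1.png

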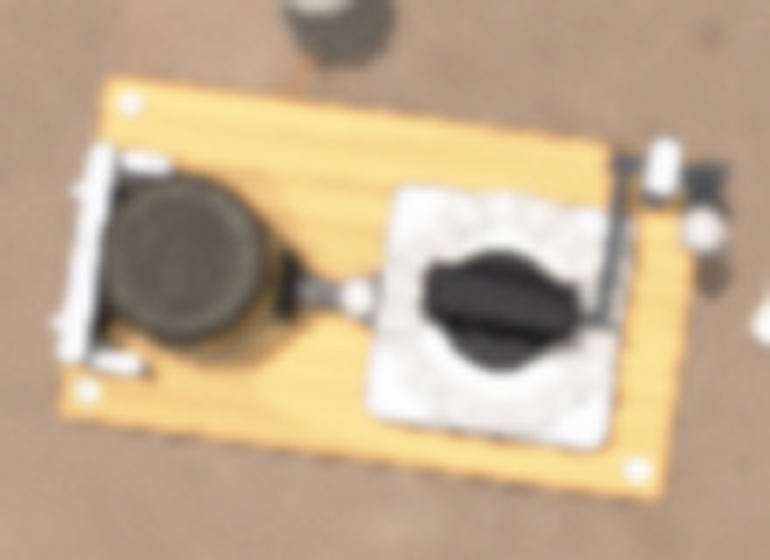

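View pics/s1.png

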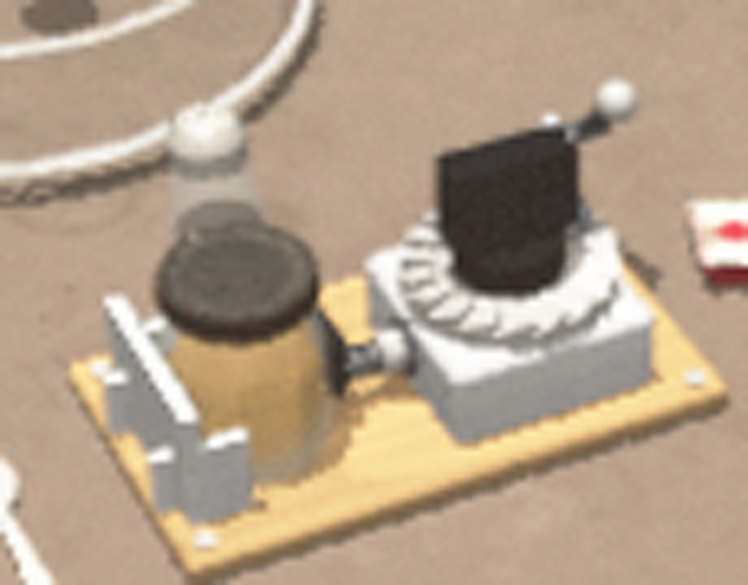

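```bash
cat > fit.py <<'E'
from h import *
from scipy.optimize import least_squares
im=cv2.imread('pics/top0.png'); sc=cv2.imread('pics/scene0.png')
L=lambda x,y:(199.5+ (x+.5)/7, 139.5+(y+.5)/7)   # crop->full
S=lambda x,y:(184.5+(x+.5)/6.5,164.5+(y+.5)/6.5)
obs=[('top',L(108,78),(78,170,12)),('top',L(60,415),(-62,170,12)),('top',L(660,498),(-62,-74,12)),
('scene',S(195,575),(-62,170,12)),('scene',S(727,392),(-62,-74,12)),('scene',S(70,370),(78,170,12))]
def W(p,q):
    c,s=np.cos(p[2]),np.sin(p[2]); q=np.array(q)/1e3; return np.array([p[0]+c*q[0]-s*q[1],p[1]+s*q[0]+c*q[1],q[2]])
def res(p,which=('top','scene')):
    return np.concatenate([proj(n,W(p,q))-np.array(o) for n,o,q in obs if n in which])
if __name__=='__main__':
  for w in (('top',),('scene',),('top','scene')):
    r=least_squares(res,[.5,-.0,0.],args=(w,)); print(w,r.x,r.x[2]*57.3,r.fun.round(2))
  p=r.x
  th=.63
  for nm,q in dict(ball=(62-40*np.sin(.628),-69,66+40*np.cos(.628)),knobtop=(0,0,119),jar=(0,118,98)).items():
    print(nm,W(p,q),'top',proj('top',W(p,q)),((proj('top',W(p,q))-[199.5,139.5])*7-.5).round(),'scene',((proj('scene',W(p,q))-[184.5,164.5])*6.5-.5).round())
E
python3 fit.py
```

```text
('top',) [ 0.5034846   0.0488902  -0.12690914] -7.271893787894628 [-0.32 -0.85 -0.66  0.45  0.95  0.36]
('scene',) [ 0.49615736  0.05105082 -0.12442892] -7.129777392144804 [-0.5   0.25  1.43 -0.45 -0.91 -0.17]
('top', 'scene') [ 0.50091109  0.04929709 -0.12591067] -7.2146816029814955 [-0.51  0.11 -0.81  1.44  0.83  1.27 -0.9  -1.16  0.88 -1.6  -1.14 -1.4 ]
ball [ 0.53044032 -0.02399131  0.09836817] top [299.88181721 171.98192214] [702. 227.] scene [611.  91.]
knobtop [0.50091109 0.04929709 0.119     ] top [271.05332775 182.61328499] [500. 301.] scene [506. 144.]
jar [0.51572932 0.16636297 0.098     ] top [225.30984059 177.3789363 ] [180. 265.] scene [237. 269.]
```

```bash
cat > fit2.py <<'E'
from fit import *
obs+= [('top',L(704,231),(38.5,-69,98.4)),('scene',S(615,98),(38.5,-69,98.4)),('top',L(188,263),(0,118,98)),('scene',S(240,268),(0,118,98))]
r=least_squares(res,[.5,0,0.]); p=r.x; print(p,np.degrees(p[2]),r.fun.round(2))
# triangulated ball
A=[];b=[]
for n,o in (('top',L(704,231)),('scene',S(615,98))):
    c,d=ray(n,*o); d/=np.linalg.norm(d); P=np.eye(3)-np.outer(d,d); A.append(P); b.append(P@c)
X=np.linalg.lstsq(np.vstack(A),np.concatenate(b),rcond=None)[0]; print('ball tri',X, 'pred',W(p,(38.5,-69,98.4)))
s=readout.sense(); t=s['tool_pos']
c,sn=np.cos(p[2]),np.sin(p[2]); d=t[:2]-p[:2]
print('tcp in clamp mm',1e3*(c*d[0]+sn*d[1]),1e3*(-sn*d[0]+c*d[1]),t[2]*1e3)
R=s['tool_rot']; print('tool y yaw',np.degrees(np.arctan2(R[1,1],R[0,1])))
E
python3 fit2.py
```

```text
[ 0.50023571  0.04882256 -0.13093417] -7.501975382082947 [-0.17  0.07 -0.71  1.37  0.87  1.64 -0.84 -1.25  1.14 -1.42 -0.85 -1.56
 -0.02 -0.18 -0.19 -0.96 -0.9   0.27 -0.19  0.07]
ball tri [ 0.52923992 -0.02502808  0.09509239] pred [ 0.5293975 -0.0246134  0.0984   ]
tcp in clamp mm -255.4401186758503 -638.3944473185926 213.2339130884049
tool y yaw -73.4525022993045
```

{"api": "step_arm", "payload": {"plan": [[[0,0,0],[0,0,-8.25]],[[0,0,0],[0,0,-8.25]],[[0,0,0],[0,0,-8.25]],[[0,0,0],[0,0,-8.25]],[[0,0,0],[0,0,-8.25]],[[0,0,0],[0,0,-8.25]],[[0,0,0],[0,0,-8.25]],[[0,0,0],[0,0,-8.25]]], "gripper": 155, "grip_force": 40}}

```text
clock: 0.9
tool_pos: [0.1637, -0.5509, 0.2135]
tool_rot: [[0.124, 0.992, -0.0], [0.992, -0.124, 0.001], [0.001, -0.0, -1.0]]
wrist_force: [-0.3, 0.6, 0.7]
opening: 0.0362
```

{"api": "step_arm", "payload": {"plan": [[[35.5,18.4,0],[0,0,0]],[[35.5,18.4,0],[0,0,0]],[[35.5,18.4,0],[0,0,0]],[[35.5,18.4,0],[0,0,0]],[[35.5,18.4,0],[0,0,0]],[[35.5,18.4,0],[0,0,0]],[[35.5,18.4,0],[0,0,0]],[[35.5,18.4,0],[0,0,0]],[[35.5,18.4,0],[0,0,0]],[[35.5,18.4,0],[0,0,0]],[[35.5,18.4,0],[0,0,0]],[[35.5,18.4,0],[0,0,0]],[[35.5,18.4,0],[0,0,0]],[[35.5,18.4,0],[0,0,0]],[[35.5,18.4,0],[0,0,0]],[[35.5,18.4,0],[0,0,0]],[[0,0,0],[0,0,0]]]}}

```text
clock: 2.6
tool_pos: [0.5314, -0.0227, 0.2133]
tool_rot: [[0.125, 0.992, 0.001], [0.992, -0.125, 0.001], [0.002, 0.0, -1.0]]
wrist_force: [0.4, 0.5, -0.7]
opening: 0.0357
```

```bash
cat >> h.py <<'E'
P=np.array([0.5002,0.0488,np.radians(-7.45)])
def cl(t):
    c,s=np.cos(P[2]),np.sin(P[2]); d=np.asarray(t[:2])-P[:2]
    return np.array([c*d[0]+s*d[1],-s*d[0]+c*d[1],t[2]])*1e3
def wl(q):
    c,s=np.cos(P[2]),np.sin(P[2]); q=np.asarray(q)/1e3
    return np.array([P[0]+c*q[0]-s*q[1],P[1]+s*q[0]+c*q[1],q[2]])
def st():
    s=readout.sense(); R=s['tool_rot']
    print('t',round(s['clock'],2),'clampxyz',cl(s['tool_pos']).round(1),'yaw_y rel clamp',round(np.degrees(np.arctan2(R[1,1],R[0,1])-P[2]),2),'z',R[:,2].round(3),'F',s['wrist_force'].round(2),'T',s['wrist_torque'].round(3),'op',round(s['opening']*1e3,1),'j6',s['joint_positions'][5].round(2)); return s
E
python3 - <<'E'
from h import *
st(); snap('top','t2',(200,120,310,200),7); snap('scene','s2',(185,130,300,220),6.5)
E
```

```text
t 2.6 clampxyz [ 40.2 -66.9 213.3] yaw_y rel clamp 0.25 z [ 0.001  0.001 -1.   ] F [ 0.43  0.54 -0.71] T [-0.058 -0.108  0.016] op 35.7 j6 0.06
```

View pics/t2.png

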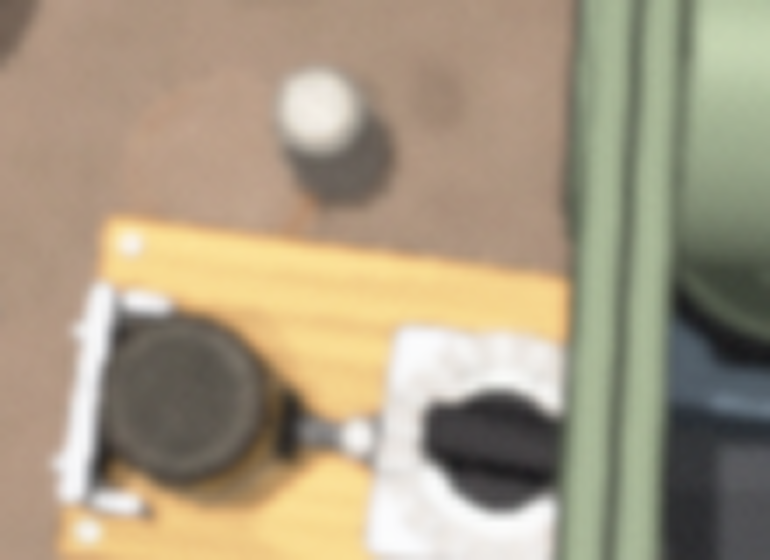

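View pics/s2.png

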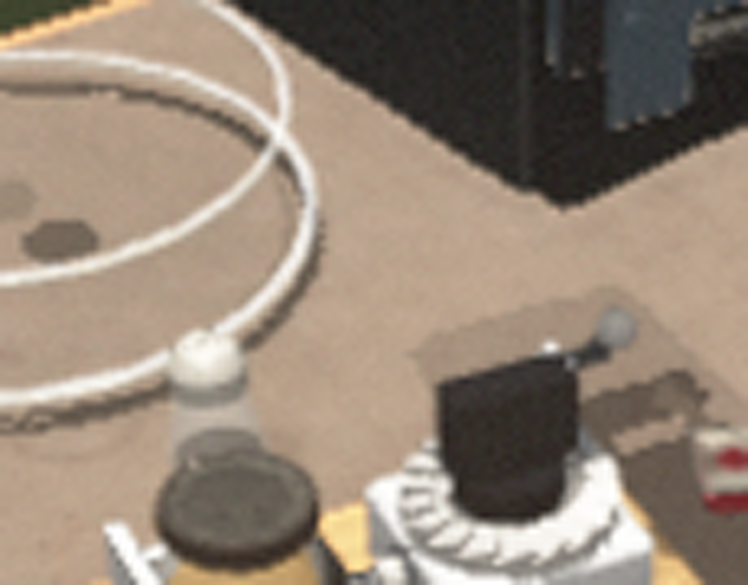

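{"api": "step_arm", "payload": {"plan": [[[-3,-0.8,20],[0,0,0]],[[-3,-0.9,20],[0,0,0]],[[0,0,20],[0,0,0]],[[0,0,20],[0,0,0]],[[0,0,20],[0,0,0]],[[0,0,10],[0,0,0]],[[0,0,10],[0,0,0]],[[0,0,0],[0,0,0]],[[0,0,0],[0,0,0]]]}}

```text
clock: 3.6
tool_pos: [0.5272, -0.0322, 0.0944]
tool_rot: [[0.13, 0.992, 0.001], [0.992, -0.13, -0.0], [-0.0, 0.001, -1.0]]
wrist_force: [-0.4, -1.2, 0.3]
opening: 0.0358
```

```bash
python3 - <<'E'
from h import *
st(); snap('scene','s3',(185,130,300,220),6.5)
E
```

```text
t 3.6 clampxyz [ 37.3 -76.8  94.4] yaw_y rel clamp -0.02 z [ 0.001 -0.    -1.   ] F [-0.43 -1.17  0.35] T [-0.017 -0.121 -0.044] op 35.8 j6 0.05
```

View pics/s3.png

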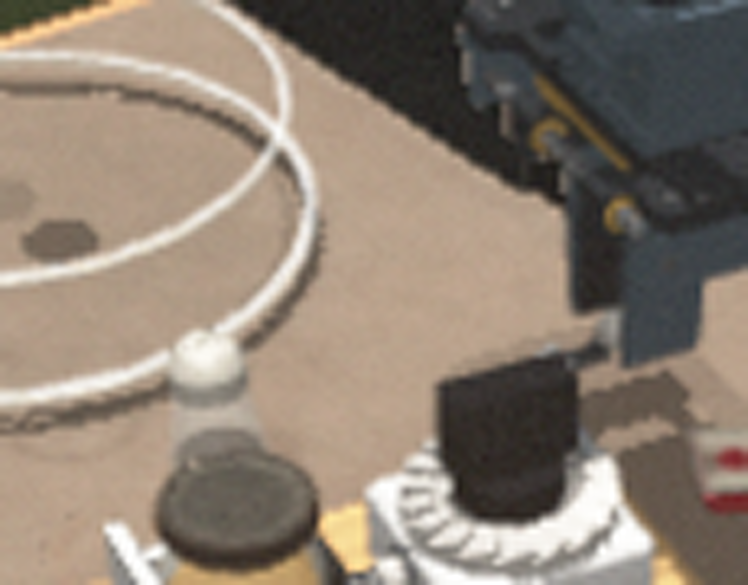

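{"api": "step_arm", "payload": {"plan": [[[3,5,0],[0,0,0]],[[0,5,0],[0,0,0]],[[0,3.5,-2.2],[0,0,0]],[[0,3.7,-1.9],[0,0,0]],[[0,3.9,-1.5],[0,0,0]],[[0,4.1,-1.1],[0,0,0]]]}}

```text
clock: 4.25
tool_pos: [0.5533, -0.0323, 0.101]
tool_rot: [[0.13, 0.992, 0.002], [0.992, -0.13, -0.0], [-0.0, 0.002, -1.0]]
wrist_force: [0.2, -0.0, 0.8]
opening: 0.0356
```

```bash
python3 - <<'E'
from h import *
st(); snap('scene','s4',(185,130,300,220),6.5)
E
```

```text
t 4.25 clampxyz [ 63.2 -73.5 101. ] yaw_y rel clamp 0.01 z [ 0.002 -0.    -1.   ] F [ 0.18 -0.03  0.75] T [0.016 0.046 0.055] op 35.6 j6 0.05
```

View pics/s4.png

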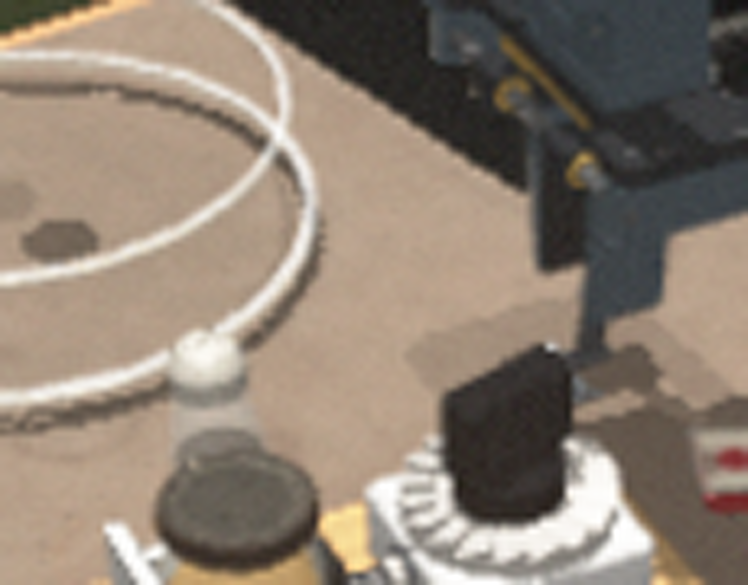

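{"api": "step_arm", "payload": {"plan": [[[0,4.1,-0.7],[0,0,0]],[[0,4.2,-0.2],[0,0,0]],[[0,4.2,0.2],[0,0,0]],[[0,4.1,0.7],[0,0,0]],[[0,4.1,1.1],[0,0,0]],[[0,3.9,1.5],[0,0,0]],[[0,3,1],[0,0,0]],[[0,0,0],[0,0,0]],[[0,0,0],[0,0,0]]]}}

```text
clock: 5.2
tool_pos: [0.5795, -0.0358, 0.0969]
tool_rot: [[0.13, 0.992, -0.0], [0.992, -0.13, -0.0], [-0.0, -0.0, -1.0]]
wrist_force: [-0.1, 0.3, -0.1]
opening: 0.0358
```

```bash
python3 - <<'E'
from h import *
st(); snap('scene','s5',(185,130,300,220),6.5)
E
```

```text
t 5.2 clampxyz [ 89.6 -73.6  96.9] yaw_y rel clamp -0.01 z [-0. -0. -1.] F [-0.07  0.31 -0.08] T [-0.025 -0.033  0.029] op 35.8 j6 0.05
```

View pics/s5.png

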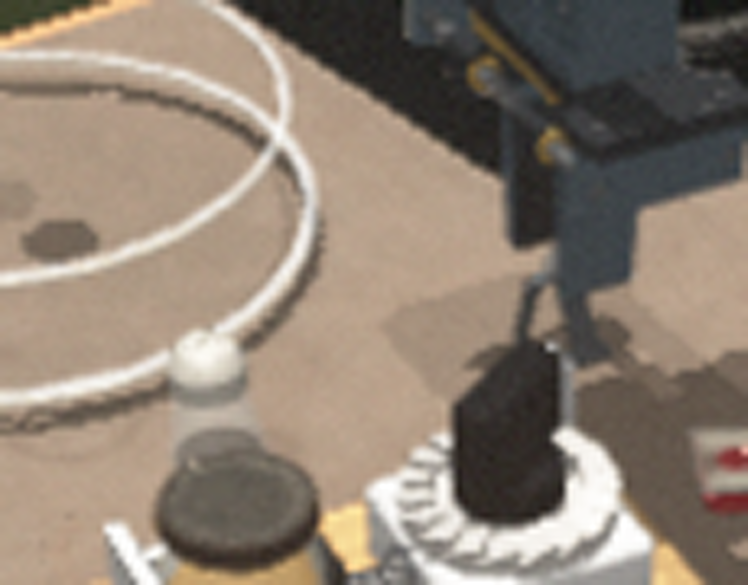

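{"api": "step_arm", "payload": {"plan": [[[0,0,-10],[0,0,0]],[[0,0,-20],[0,0,0]],[[0,0,-25],[0,0,0]],[[0,0,-25],[0,0,0]],[[0,0,-20],[0,0,0]],[[-30,-30,0],[0,0,0]],[[-40,-40,0],[0,0,0]],[[-40,-40,0],[0,0,0]],[[-20,-20,0],[0,0,0]]]}}

```text
clock: 6.15
tool_pos: [0.4413, -0.141, 0.1979]
tool_rot: [[0.131, 0.991, -0.0], [0.991, -0.131, -0.001], [-0.001, -0.0, -1.0]]
wrist_force: [-0.3, 0.4, 0.0]
opening: 0.0357
```

```bash
python3 - <<'E'
from h import *
st(); snap('scene','s6',(205,150,320,240),6.5); snap('top','t6',(200,140,310,220),7)
E
```

```text
t 6.15 clampxyz [ -33.8 -195.8  197.9] yaw_y rel clamp -0.06 z [-0.    -0.001 -1.   ] F [-0.32  0.38  0.03] T [-0.057 -0.061 -0.006] op 35.7 j6 -0.2
```

View pics/s6.png

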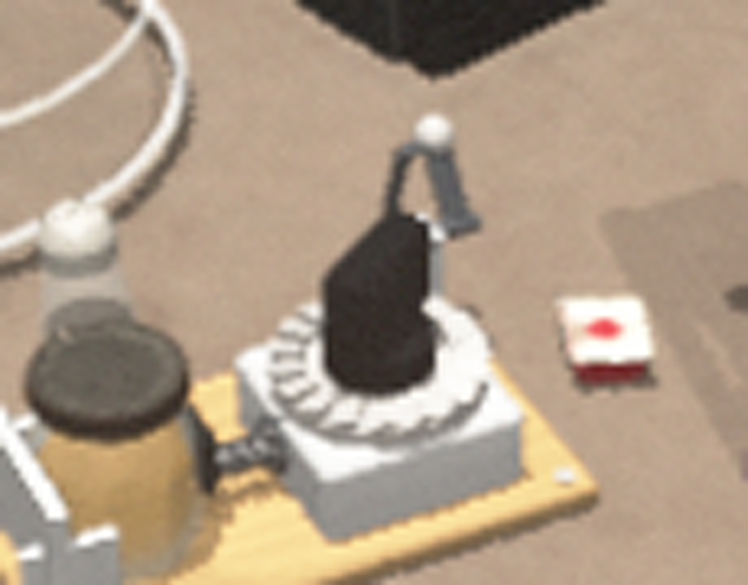

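View pics/t6.png

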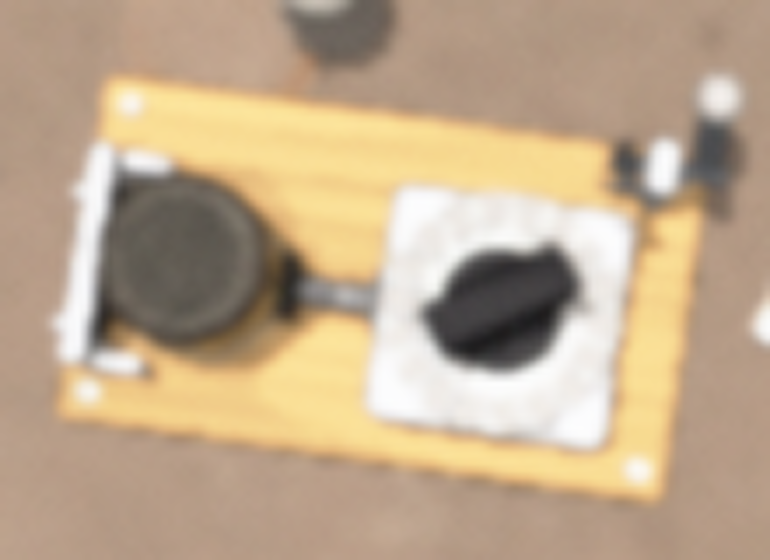

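```bash
cat > ang.py <<'E'
from h import *
def knob_angle(path):
    im=cv2.imread(path); 
    u0,v0=proj('top',wl((0,0,112))); 
    g=cv2.resize(im,None,fx=8,fy=8,interpolation=cv2.INTER_CUBIC).max(2)
    m=(g<90).astype(np.uint8)
    yy,xx=np.mgrid[:g.shape[0],:g.shape[1]]; m[(np.hypot((xx+.5)/8-.5-u0,(yy+.5)/8-.5-v0)>14)]=0
    n,lab,stt,c=cv2.connectedComponentsWithStats(m); k=1+stt[1:,4].argmax(); cnt=cv2.findContours((lab==k).astype(np.uint8),0,1)[0][0][:,0]
    pts=(cnt+.5)/8-.5
    W=np.array([onz('top',u,v,.112)[:2] for u,v in pts])
    # area moment on rasterised plane
    q=np.array([cl((*w,0))[:2] for w in W]); M=cv2.moments((q*10+2000).astype(np.int32))
    a=.5*np.arctan2(2*M['mu11'],M['mu20']-M['mu02'])  # clamp-frame angle of bar
    cen=np.array([M['m10'],M['m01']])/M['m00']/10-200
    # clamp angle a (ccw); theta=-a
    # farthest tips
    return (-a)%np.pi, cen, cv2.minAreaRect((q*10).astype(np.float32))[1:]
if __name__=='__main__':
    import sys
    for f in sys.argv[1:]: print(f,knob_angle(f))
E
python3 ang.py pics/top0.png pics/t6_full.png; python3 -c "
from h import *
im=cv2.imread('pics/t6_full.png'); print(im.shape)"
```

```text
pics/top0.png (np.float64(1.6347357292565956), array([-1.11498891,  0.04887681]), ((387.4318542480469, 514.869140625), 21.58717918395996))
pics/t6_full.png (np.float64(0.9479092335752978), array([-0.82514704, -0.46828905]), ((387.8390197753906, 511.2498779296875), 59.848819732666016))
(384, 512, 3)
```

{"api": "step_arm", "payload": {"plan": [[[0,0,0],[0,0,-7.3]],[[0,0,0],[0,0,-7.3]],[[0,0,0],[0,0,-7.3]],[[0,0,0],[0,0,-7.3]],[[0,0,0],[0,0,-7.2]],[[0,0,0],[0,0,0]],[[0,0,0],[0,0,0]]], "gripper": 101}}

```text
clock: 6.95
tool_pos: [0.4449, -0.1395, 0.1975]
tool_rot: [[-0.482, 0.876, 0.001], [0.876, 0.482, -0.0], [-0.001, 0.001, -1.0]]
wrist_force: [0.2, -0.1, 0.4]
opening: 0.0548
```

```bash
cat >> h.py <<'E'
def go(q):
    s=st(); d=wl(q)-s['tool_pos']; print('tool shift mm',(s['tool_rot'].T@d*1e3).round(1))
E
python3 -c "
from h import *
go((-0.5,0,130))"
```

```text
t 6.95 clampxyz [ -30.5 -193.9  197.5] yaw_y rel clamp 36.27 z [ 0.001 -0.    -1.   ] F [ 0.24 -0.12  0.38] T [ 0.031 -0.112 -0.016] op 54.8 j6 -0.83
tool shift mm [138.6 138.8  67.5]
```

{"api": "step_arm", "payload": {"plan": [[[17.3,17.4,0],[0,0,0]],[[17.3,17.4,0],[0,0,0]],[[17.3,17.4,0],[0,0,0]],[[17.3,17.4,0],[0,0,0]],[[17.3,17.3,0],[0,0,0]],[[17.3,17.3,0],[0,0,0]],[[17.4,17.3,0],[0,0,0]],[[17.4,17.3,0],[0,0,0]],[[0,0,15],[0,0,0]],[[0,0,20],[0,0,0]],[[0,0,20],[0,0,0]],[[0,0,12],[0,0,0]],[[0,0,0],[0,0,0]],[[0,0,0],[0,0,0]]]}}

```text
clock: 8.35
tool_pos: [0.4992, 0.0487, 0.1305]
tool_rot: [[-0.483, 0.875, 0.001], [0.875, 0.483, 0.0], [-0.0, 0.001, -1.0]]
wrist_force: [0.4, 0.2, 1.1]
opening: 0.0549
```

```bash
python3 -c "
from h import *
go((-0.5,0,85)); snap('scene','s7',(205,130,320,220),6.5)"
```

```text
t 8.35 clampxyz [ -1.   -0.2 130.5] yaw_y rel clamp 36.36 z [ 0.001  0.    -1.   ] F [0.37 0.18 1.07] T [ 0.001 -0.091  0.006] op 54.9 j6 -0.43
tool shift mm [-0.1  0.5 45.5]
```

View pics/s7.png

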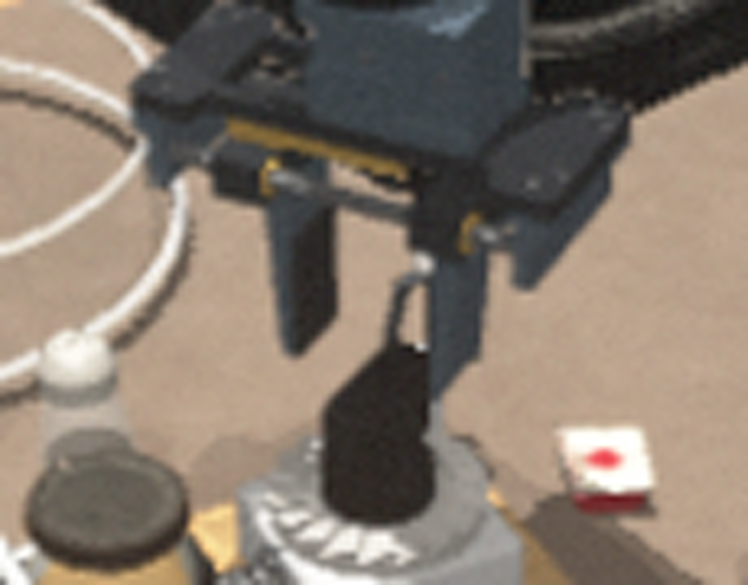

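{"api": "step_arm", "payload": {"plan": [[[0,0.5,15],[0,0,0]],[[0,0,15],[0,0,0]],[[0,0,10],[0,0,0]],[[0,0,5],[0,0,0]],[[0,0,0],[0,0,0]],[[0,0,0],[0,0,0]]]}}

```text
clock: 9.0
tool_pos: [0.4996, 0.0489, 0.0856]
tool_rot: [[-0.484, 0.875, 0.001], [0.875, 0.484, -0.0], [-0.001, 0.001, -1.0]]
wrist_force: [0.1, -0.2, -0.1]
opening: 0.0551
```

{"api": "step_arm", "payload": {"plan": [[[0,0,0],[0,0,0]],[[0,0,0],[0,0,0]],[[0,0,0],[0,0,0]],[[0,0,0],[0,0,0]],[[0,0,0],[0,0,0]],[[0,0,0],[0,0,0]]], "gripper": 230, "grip_force": 30}}

```text
clock: 9.6
tool_pos: [0.5008, 0.0502, 0.0853]
tool_rot: [[-0.483, 0.875, 0.004], [0.875, 0.483, 0.002], [0.0, 0.004, -1.0]]
wrist_force: [4.1, 5.9, -1.0]
opening: 0.0221
```

```bash
python3 -c "
from h import *
st()"
```

```text
t 9.6 clampxyz [ 0.4  1.5 85.3] yaw_y rel clamp 36.35 z [ 0.004  0.002 -1.   ] F [ 4.08  5.87 -1.03] T [ 0.687 -0.592 -0.015] op 22.1 j6 -0.43
```

{"api": "step_arm", "payload": {"plan": [[[0.5,1.7,0],[0,0,0]],[[0,0,0],[0,0,0]],[[0,0,0],[0,0,-4]],[[0,0,0],[0,0,-4]],[[0,0,0],[0,0,-4]],[[0,0,0],[0,0,-4]],[[0,0,0],[0,0,-4]]]}}

```text
clock: 10.3
tool_pos: [0.5004, 0.0499, 0.0853]
tool_rot: [[-0.756, 0.655, 0.0], [0.655, 0.756, -0.0], [-0.0, 0.0, -1.0]]
wrist_force: [-0.7, -0.4, 1.7]
opening: 0.0221
```

```bash
python3 -c "
from h import *
st()"
```

```text
t 10.3 clampxyz [ 0.   1.1 85.3] yaw_y rel clamp 56.53 z [ 0. -0. -1.] F [-0.72 -0.41  1.68] T [-0.069 -0.245 -0.13 ] op 22.1 j6 -0.78
```

{"api": "step_arm", "payload": {"plan": [[[0,0,0],[0,0,-4]],[[0,0,0],[0,0,-4]],[[0,0,0],[0,0,-4]],[[0,0,0],[0,0,-4]],[[0,0,0],[0,0,-4]],[[0,0,0],[0,0,-4]],[[0,0,0],[0,0,-4]],[[0,0,0],[0,0,-3]],[[0,0,0],[0,0,0]]]}}

```text
clock: 11.2
tool_pos: [0.5001, 0.0492, 0.0853]
tool_rot: [[-0.985, 0.174, -0.0], [0.174, 0.985, -0.002], [0.0, -0.002, -1.0]]
wrist_force: [-2.0, -3.9, 3.0]
opening: 0.022
```

```bash
python3 -c "
from h import *
st()"
```

```text
t 11.2 clampxyz [-0.2  0.4 85.3] yaw_y rel clamp 87.43 z [-0.    -0.002 -1.   ] F [-2.02 -3.86  3.04] T [-0.53  -0.131  0.058] op 22.0 j6 -1.32
```

{"api": "step_arm", "payload": {"plan": [[[0,0,0],[0,0,-1]],[[0,0,0],[0,0,-1]],[[0,0,0],[0,0,0]]]}}

```text
clock: 11.5
tool_pos: [0.5001, 0.0491, 0.0853]
tool_rot: [[-0.99, 0.139, -0.0], [0.139, 0.99, -0.002], [0.0, -0.002, -1.0]]
wrist_force: [-2.3, -5.8, 4.7]
opening: 0.0218
```

```bash
python3 -c "
from h import *
st()"
```

```text
t 11.5 clampxyz [-0.2  0.3 85.3] yaw_y rel clamp 89.44 z [-0.    -0.002 -1.   ] F [-2.26 -5.77  4.74] T [-0.798 -0.018  0.143] op 21.8 j6 -1.35
```

{"api": "step_arm", "payload": {"plan": [[[0,-1.5,0],[0,0,-0.7]],[[0,0,0],[0,0,-0.7]],[[0,0,0],[0,0,-0.6]]]}}

```text
clock: 11.8
tool_pos: [0.5, 0.0491, 0.0853]
tool_rot: [[-0.994, 0.109, -0.0], [0.109, 0.994, 0.001], [0.0, 0.001, -1.0]]
wrist_force: [-1.4, -0.2, 6.3]
opening: 0.0225
```

```bash
python3 -c "
from h import *
st()"
```

```text
t 11.8 clampxyz [-0.2  0.2 85.3] yaw_y rel clamp 91.2 z [-0.     0.001 -1.   ] F [-1.4  -0.24  6.25] T [-0.153  0.069 -1.282] op 22.5 j6 -1.39
```

{"api": "step_arm", "payload": {"plan": [[[0,0,0],[0,0,-0.7]],[[0,0,0],[0,0,-0.7]],[[0,0,0],[0,0,-0.6]]]}}

```text
clock: 12.1
tool_pos: [0.5003, 0.049, 0.0853]
tool_rot: [[-0.997, 0.074, 0.0], [0.074, 0.997, 0.002], [-0.0, 0.002, -1.0]]
wrist_force: [0.0, -0.4, 4.3]
opening: 0.0228
```

```bash
python3 -c "
from h import *
st()"
```

```text
t 12.1 clampxyz [ 0.1  0.2 85.3] yaw_y rel clamp 93.18 z [ 0.     0.002 -1.   ] F [ 0.02 -0.36  4.33] T [-0.13  -0.182 -1.351] op 22.8 j6 -1.42
```

{"api": "step_arm", "payload": {"plan": [[[0,0,0],[0,0,1.3]],[[0,0,0],[0,0,1.2]],[[0,0,0],[0,0,0]]]}}

```text
clock: 12.4
tool_pos: [0.5004, 0.049, 0.0852]
tool_rot: [[-0.993, 0.114, 0.001], [0.114, 0.993, 0.0], [-0.001, 0.001, -1.0]]
wrist_force: [-0.2, 0.7, 4.3]
opening: 0.0226
```

```bash
python3 -c "
from h import *
st()"
```

```text
t 12.4 clampxyz [ 0.2  0.2 85.2] yaw_y rel clamp 90.88 z [ 0.001  0.    -1.   ] F [-0.2   0.73  4.31] T [ 0.106  0.018 -0.381] op 22.6 j6 -1.38
```

{"api": "step_arm", "payload": {"plan": [[[0,0,0],[0,0,0]],[[0,0,0],[0,0,0]],[[0,0,0],[0,0,0]],[[0,0,-15],[0,0,0]],[[0,0,-25],[0,0,0]],[[0,0,-30],[0,0,0]],[[0,0,-35],[0,0,0]]], "gripper": 101}}

```text
clock: 13.1
tool_pos: [0.4993, 0.0486, 0.1901]
tool_rot: [[-0.994, 0.114, -0.003], [0.114, 0.994, -0.0], [0.003, -0.001, -1.0]]
wrist_force: [0.6, -0.1, -0.5]
opening: 0.0554
```

{"api": "step_arm", "payload": {"plan": [[[0,-40,0],[0,0,0]],[[0,-45,0],[0,0,0]],[[0,-45,0],[0,0,0]],[[0,-45,0],[0,0,0]],[[0,0,0],[0,0,8.3]],[[0,0,0],[0,0,8.3]],[[0,0,0],[0,0,8.3]],[[0,0,0],[0,0,8.3]],[[0,0,0],[0,0,8.3]],[[0,0,0],[0,0,8.3]],[[0,0,0],[0,0,8.3]],[[0,0,0],[0,0,8.2]],[[0,0,0],[0,0,8.2]],[[0,0,0],[0,0,8.2]],[[0,0,0],[0,0,8.2]],[[0,0,0],[0,0,0]]], "gripper": 155}}

```text
clock: 14.7
tool_pos: [0.48, -0.1251, 0.1897]
tool_rot: [[0.129, 0.992, -0.001], [0.992, -0.129, 0.0], [-0.0, -0.001, -1.0]]
wrist_force: [0.1, 0.4, 0.2]
opening: 0.0359
```

```bash
python3 -c "
from h import *
snap('top','t8',(200,140,310,220),7); go((85,-73,190))"; python3 ang.py pics/t8_full.png
```

```text
t 14.75 clampxyz [   2.5 -175.1  189.7] yaw_y rel clamp 0.18 z [-0.001 -0.    -1.   ] F [ 0.02  1.04 -0.07] T [-0.013 -0.075  0.005] op 35.8 j6 -0.15
tool shift mm [101.8  82.8  -0.3]
pics/t8_full.png (np.float64(3.11925815952175), array([-0.01872758,  0.15371704]), ((525.8449096679688, 379.49609375), 28.696496963500977))
```

View pics/t8.png

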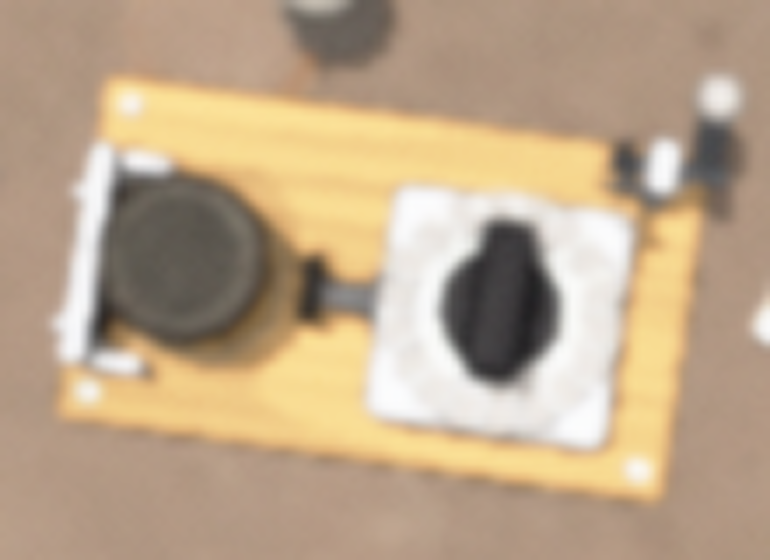

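```bash
python3 -c "
from h import *
print(cl(onz('top',199.5+719.5/7,139.5+98.5/7,.0984)))"
```

```text
[ 87.2120588  -68.19405652  98.4       ]
```

{"api": "step_arm", "payload": {"plan": [[[12.7,10.3,0],[0,0,0]],[[12.7,10.3,0],[0,0,0]],[[12.7,10.3,0],[0,0,0]],[[12.7,10.3,0],[0,0,0]],[[12.7,10.4,0],[0,0,0]],[[12.7,10.4,0],[0,0,0]],[[12.8,10.4,0],[0,0,0]],[[12.8,10.4,0],[0,0,0]],[[0,0,15],[0,0,0]],[[0,0,20],[0,0,0]],[[0,0,20],[0,0,0]],[[0,0,15],[0,0,0]],[[0,0,0],[0,0,0]],[[0,0,0],[0,0,0]],[[0,0,0],[0,0,0]]]}}

```text
clock: 16.25
tool_pos: [0.5764, -0.0349, 0.1211]
tool_rot: [[0.13, 0.992, 0.002], [0.992, -0.13, -0.0], [0.0, 0.002, -1.0]]
wrist_force: [1.5, 1.2, 1.5]
opening: 0.0354
```

```bash
python3 -c "
from h import *
go((85.5,-73,93.5))"
```

```text
t 16.25 clampxyz [ 86.4 -73.1 121.1] yaw_y rel clamp 0.0 z [ 0.002 -0.    -1.   ] F [1.48 1.16 1.52] T [-0.068 -0.083 -0.022] op 35.4 j6 0.05
tool shift mm [ 0.1 -1.  27.6]
```

{"api": "step_arm", "payload": {"plan": [[[0,0,10],[0,0,0]],[[0,0,10],[0,0,0]],[[0,0,7.5],[0,0,0]],[[0,0,0],[0,0,0]],[[0,0,0],[0,0,0]]]}}

```text
clock: 16.75
tool_pos: [0.5753, -0.035, 0.0922]
tool_rot: [[0.13, 0.992, -0.001], [0.992, -0.13, -0.0], [-0.0, -0.001, -1.0]]
wrist_force: [-0.7, -0.3, -0.6]
opening: 0.0358
```

```bash
python3 -c "
from h import *
st(); snap('scene','s9',(205,130,320,220),6.5)"
```

```text
t 16.75 clampxyz [ 85.4 -73.4  92.2] yaw_y rel clamp -0.01 z [-0.001 -0.    -1.   ] F [-0.68 -0.29 -0.57] T [ 0.015 -0.147  0.003] op 35.8 j6 0.05
```

View pics/s9.png

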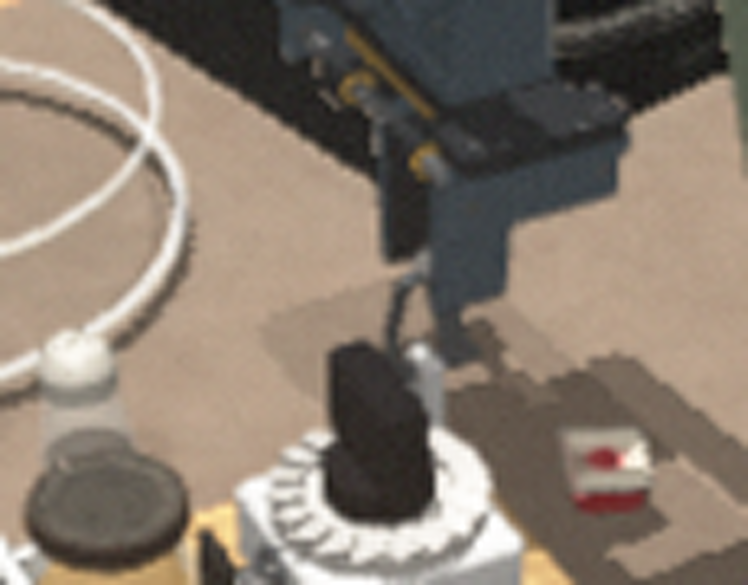

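{"api": "step_arm", "payload": {"plan": [[[0,-5,-1],[0,0,0]],[[0,-4,0],[0,0,0]],[[0,-4.7,-2.9],[0,0,0]],[[0,-5.1,-2.3],[0,0,0]],[[0,-5.4,-1.5],[0,0,0]],[[0,-5.5,-0.8],[0,0,0]],[[0,-5.6,0],[0,0,0]],[[0,-5.5,0.8],[0,0,0]],[[0,-5.4,1.5],[0,0,0]],[[0,-5,2],[0,0,0]],[[0,0,0],[0,0,0]],[[0,0,0],[0,0,0]]]}}

```text
clock: 18.0
tool_pos: [0.5247, -0.0284, 0.0967]
tool_rot: [[0.13, 0.992, 0.0], [0.992, -0.13, -0.0], [-0.0, 0.0, -1.0]]
wrist_force: [-0.2, 0.1, -0.4]
opening: 0.0359
```

```bash
python3 -c "
from h import *
st(); snap('scene','s10',(205,130,320,220),6.5)"
```

```text
t 18.0 clampxyz [ 34.3 -73.3  96.7] yaw_y rel clamp -0.0 z [ 0. -0. -1.] F [-0.15  0.15 -0.35] T [-0.007 -0.092 -0.035] op 35.9 j6 0.05
```

View pics/s10.png

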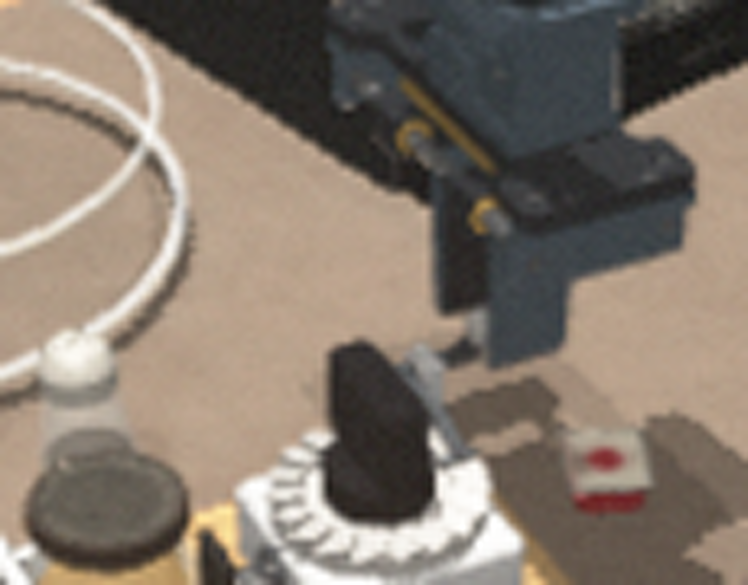

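{"api": "step_arm", "payload": {"plan": [[[0,0,-10],[0,0,0]],[[0,0,-30],[0,0,0]],[[0,0,-35],[0,0,0]],[[0,0,-15],[0,0,0]],[[18,-8,0],[0,0,0]],[[18,-8,0],[0,0,0]],[[19,-9,0],[0,0,0]],[[18.5,-9,0],[0,0,0]],[[0,0,0],[0,0,-8]],[[0,0,0],[0,0,-8]],[[0,0,0],[0,0,-8]],[[0,0,0],[0,0,-8]],[[0,0,0],[0,0,-8]],[[0,0,0],[0,0,-8]],[[0,0,0],[0,0,-8]],[[0,0,0],[0,0,-8]],[[0,0,0],[0,0,-8]],[[0,0,0],[0,0,-8]],[[0,0,0],[0,0,-8]],[[0,0,0],[0,0,-2]]], "gripper": 115}}

```text
clock: 20.05
tool_pos: [0.501, 0.0489, 0.1876]
tool_rot: [[-0.992, 0.127, 0.001], [0.127, 0.992, -0.0], [-0.001, 0.0, -1.0]]
wrist_force: [-0.6, 0.1, 0.3]
opening: 0.0502
```

{"api": "step_arm", "payload": {"plan": [[[0,0,0],[0,0,0]],[[0,0,0],[0,0,0]],[[0,0,0],[0,0,0]]]}}

```text
clock: 20.35
tool_pos: [0.5007, 0.0489, 0.187]
tool_rot: [[-0.991, 0.13, 0.0], [0.13, 0.991, -0.0], [-0.0, 0.0, -1.0]]
wrist_force: [-0.6, -0.3, 0.1]
opening: 0.0498
```

```bash
python3 -c "
from h import *
snap('scene','s11',(205,130,320,220),6.5); go((.5,.3,85.5)); "
```

```text
t 20.4 clampxyz [  0.4   0.2 186.9] yaw_y rel clamp 89.97 z [ 0. -0. -1.] F [ 0.45  0.48 -0.41] T [ 0.106 -0.15  -0.007] op 49.9 j6 -1.37
tool shift mm [-1.000e-01  1.000e-01  1.014e+02]
```

View pics/s11.png

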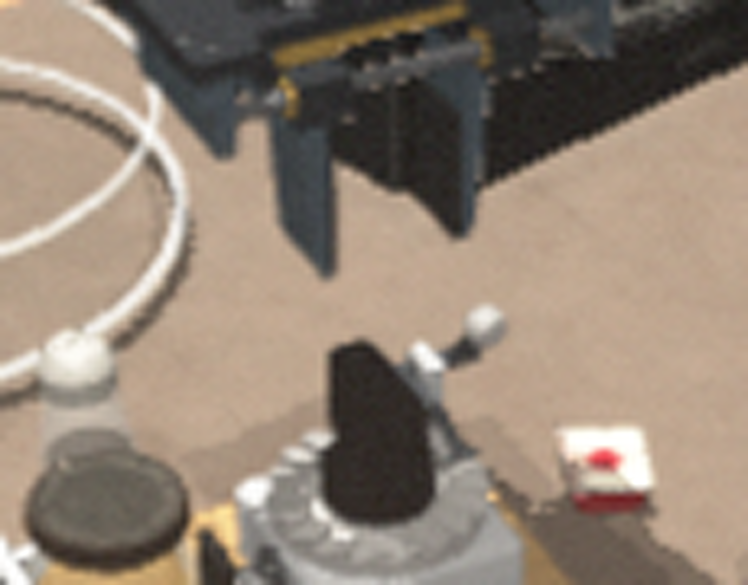

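{"api": "step_arm", "payload": {"plan": [[[0,0,25],[0,0,0]],[[0,0,30],[0,0,0]],[[0,0,25],[0,0,0]],[[0,0,15],[0,0,0]],[[0,0,6],[0,0,0]],[[0,0,0],[0,0,0]],[[0,0,0],[0,0,0]]]}}

```text
clock: 21.1
tool_pos: [0.5012, 0.049, 0.0865]
tool_rot: [[-0.992, 0.13, 0.002], [0.13, 0.992, -0.0], [-0.002, 0.0, -1.0]]
wrist_force: [0.1, 0.2, 0.5]
opening: 0.0501
```

{"api": "step_arm", "payload": {"plan": [[[0,0,0],[0,0,0]],[[0,0,0],[0,0,0]],[[0,0,0],[0,0,0]],[[0,0,0],[0,0,0]],[[0,0,0],[0,0,0]]], "gripper": 230, "grip_force": 30}}

```text
clock: 21.6
tool_pos: [0.5007, 0.049, 0.0861]
tool_rot: [[-0.991, 0.131, 0.001], [0.131, 0.991, 0.0], [-0.0, 0.0, -1.0]]
wrist_force: [0.1, 0.4, 2.2]
opening: 0.0221
```

```bash
python3 -c "
from h import *
st() "
```

```text
t 21.6 clampxyz [ 0.5  0.2 86.1] yaw_y rel clamp 89.91 z [ 0.001  0.    -1.   ] F [0.15 0.36 2.19] T [-0.004 -0.123 -0.481] op 22.1 j6 -1.36
```

{"api": "step_arm", "payload": {"plan": [[[0,0,0],[0,0,3]],[[0,0,0],[0,0,3]],[[0,0,0],[0,0,3]]]}}

```text
clock: 21.9
tool_pos: [0.5007, 0.0491, 0.0861]
tool_rot: [[-0.959, 0.284, 0.001], [0.284, 0.959, 0.0], [-0.001, 0.0, -1.0]]
wrist_force: [-0.5, 0.6, 1.7]
opening: 0.0222
```

```bash
python3 -c "
from h import *
st() "
```

```text
t 21.9 clampxyz [ 0.5  0.4 86.1] yaw_y rel clamp 80.93 z [ 0.001  0.    -1.   ] F [-0.5   0.64  1.74] T [ 0.225 -0.126  0.141] op 22.2 j6 -1.21
```

{"api": "step_arm", "payload": {"plan": [[[0,0,0],[0,0,3]],[[0,0,0],[0,0,3]],[[0,0,0],[0,0,1.5]]]}}

```text
clock: 22.2
tool_pos: [0.5008, 0.0492, 0.0861]
tool_rot: [[-0.914, 0.407, 0.001], [0.407, 0.914, 0.0], [-0.001, 0.001, -1.0]]
wrist_force: [-0.5, 1.6, 2.4]
opening: 0.022
```

```bash
python3 -c "
from h import *
st() "
```

```text
t 22.2 clampxyz [ 0.5  0.5 86.1] yaw_y rel clamp 73.46 z [ 0.001  0.    -1.   ] F [-0.45  1.61  2.39] T [ 0.359 -0.065  0.177] op 22.0 j6 -1.08
```

{"api": "step_arm", "payload": {"plan": [[[0,0,0],[0,0,3]],[[0,0,0],[0,0,3]],[[0,0,0],[0,0,3]],[[0,0,0],[0,0,3]]]}}

```text
clock: 22.6
tool_pos: [0.5009, 0.0494, 0.0861]
tool_rot: [[-0.809, 0.588, 0.001], [0.588, 0.809, 0.001], [-0.0, 0.001, -1.0]]
wrist_force: [0.7, 2.5, 2.2]
opening: 0.0218
```

```bash
python3 -c "
from h import *
st() "
```

```text
t 22.6 clampxyz [ 0.6  0.6 86.1] yaw_y rel clamp 61.41 z [ 0.001  0.001 -1.   ] F [0.66 2.5  2.15] T [ 0.388 -0.075  0.154] op 21.8 j6 -0.87
```

{"api": "step_arm", "payload": {"plan": [[[0,0,0],[0,0,3]],[[0,0,0],[0,0,3]],[[0,0,0],[0,0,2]]]}}

```text
clock: 22.9
tool_pos: [0.501, 0.0495, 0.0861]
tool_rot: [[-0.719, 0.695, 0.001], [0.695, 0.719, 0.001], [-0.0, 0.001, -1.0]]
wrist_force: [0.5, 1.8, 1.5]
opening: 0.0216
```

```bash
python3 -c "
from h import *
st() "
```

```text
t 22.9 clampxyz [ 0.7  0.8 86.1] yaw_y rel clamp 53.44 z [ 0.001  0.001 -1.   ] F [0.49 1.79 1.49] T [ 0.412 -0.125  0.139] op 21.6 j6 -0.73
```

{"api": "step_arm", "payload": {"plan": [[[0,0,0],[0,0,3]],[[0,0,0],[0,0,3]],[[0,0,0],[0,0,3]],[[0,0,0],[0,0,3]]]}}

```text
clock: 23.3
tool_pos: [0.5011, 0.0496, 0.0861]
tool_rot: [[-0.559, 0.829, 0.001], [0.829, 0.559, 0.001], [-0.0, 0.002, -1.0]]
wrist_force: [1.2, 3.4, 2.5]
opening: 0.0219
```

```bash
python3 -c "
from h import *
st() "
```

```text
t 23.3 clampxyz [ 0.8  0.9 86.1] yaw_y rel clamp 41.42 z [ 0.001  0.001 -1.   ] F [1.25 3.44 2.5 ] T [ 0.479 -0.172  0.234] op 21.9 j6 -0.52
```

{"api": "step_arm", "payload": {"plan": [[[0,0,0],[0,0,2]],[[0,0,0],[0,0,2]],[[0,0,0],[0,0,1.5]]]}}

```text
clock: 23.6
tool_pos: [0.5012, 0.0496, 0.0861]
tool_rot: [[-0.477, 0.879, 0.002], [0.879, 0.477, 0.001], [0.0, 0.002, -1.0]]
wrist_force: [0.4, 3.5, 2.6]
opening: 0.0218
```

```bash
python3 -c "
from h import *
st(); snap('scene','s12',(205,150,320,240),6.5) "
```

```text
t 23.6 clampxyz [ 0.9  0.9 86.1] yaw_y rel clamp 35.95 z [ 0.002  0.001 -1.   ] F [0.45 3.47 2.58] T [ 0.634 -0.213  0.262] op 21.8 j6 -0.42
```

View pics/s12.png

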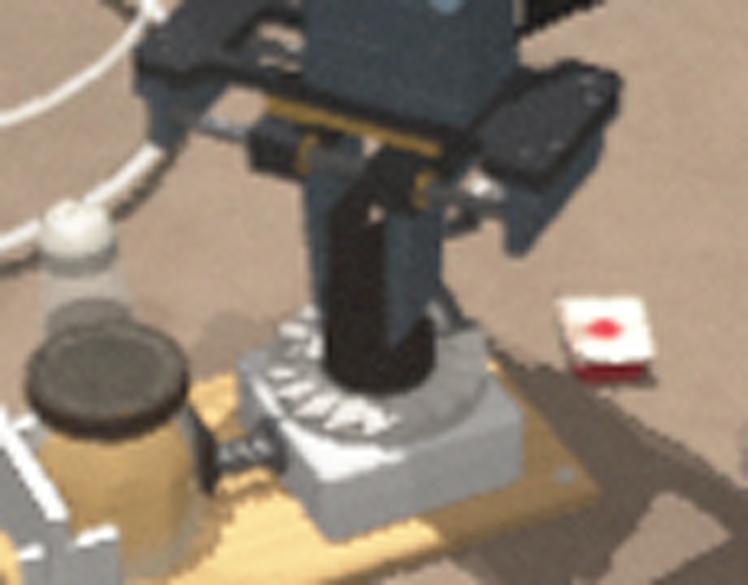

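{"api": "step_arm", "payload": {"plan": [[[0,0,0],[0,0,1.5]],[[0,0,0],[0,0,1.5]],[[0,0,0],[0,0,0]],[[0,0,0],[0,0,0]]]}}

```text
clock: 24.05
tool_pos: [0.5012, 0.0496, 0.0861]
tool_rot: [[-0.43, 0.903, 0.002], [0.903, 0.43, 0.001], [0.0, 0.002, -1.0]]
wrist_force: [1.2, 5.8, 2.3]
opening: 0.0219
```

```bash
python3 -c "
from h import *
st()"
```

```text
t 24.05 clampxyz [ 0.9  0.9 86.1] yaw_y rel clamp 32.92 z [ 0.002  0.001 -1.   ] F [1.19 5.84 2.27] T [ 0.88  -0.314 -0.014] op 21.9 j6 -0.37
```

{"api": "step_arm", "payload": {"plan": [[[0,0,0],[0,0,0]],[[0,0,0],[0,0,0]],[[0,0,0],[0,0,0]],[[0,0,0],[0,0,0]]], "gripper": 115}}

```text
clock: 24.45
tool_pos: [0.5002, 0.0486, 0.0855]
tool_rot: [[-0.431, 0.902, -0.001], [0.902, 0.431, -0.001], [-0.0, -0.001, -1.0]]
wrist_force: [-0.2, -0.7, 1.4]
opening: 0.0495
```

{"api": "step_arm", "payload": {"plan": [[[0,0,-10],[0,0,0]],[[0,0,-25],[0,0,0]],[[0,0,-35],[0,0,0]],[[0,0,-35],[0,0,0]],[[-20,-20,0],[0,0,0]],[[-30,-30,0],[0,0,0]],[[-30,-30,0],[0,0,0]],[[-30,-30,0],[0,0,0]],[[-30,-30,0],[0,0,0]],[[0,0,0],[0,0,0]],[[0,0,0],[0,0,0]]]}}

```text
clock: 25.55
tool_pos: [0.4344, -0.1383, 0.1913]
tool_rot: [[-0.429, 0.903, 0.001], [0.903, 0.429, 0.0], [-0.0, 0.001, -1.0]]
wrist_force: [0.4, 0.4, -0.5]
opening: 0.0499
```

```bash
python3 -c "
from h import *
st(); snap('scene','s13',(205,150,320,240),6.5); snap('top','t13',(200,140,310,220),7)"; python3 ang.py pics/t13_full.png
```

```text
t 25.55 clampxyz [ -41.  -194.1  191.3] yaw_y rel clamp 32.85 z [ 0.001  0.    -1.   ] F [ 0.37  0.39 -0.46] T [ 0.02  -0.114  0.067] op 49.9 j6 -0.78
pics/t13_full.png (np.float64(0.9472908381263347), array([-0.79639805, -0.49386119]), ((387.8390197753906, 512.3685302734375), 59.848819732666016))
```

View pics/s13.png

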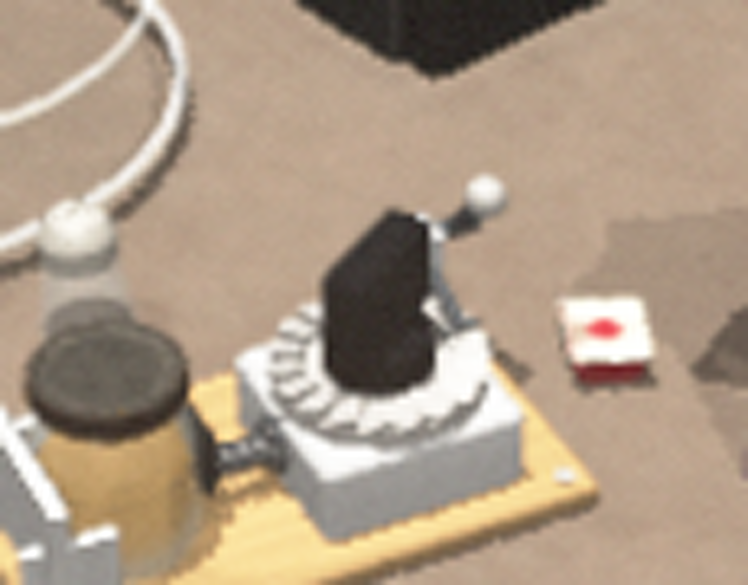

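View pics/t13.png

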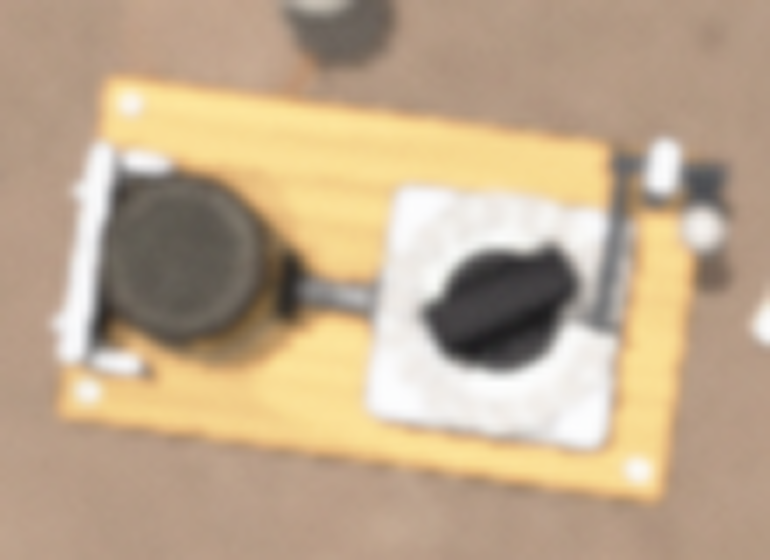

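```bash
python3 - <<'E'
from h import *
for n,b,fs in (('top',(296,168,305,178),('top0','t8_full','t13_full')),('scene',(274,172,285,186),('scene0','s11_full','s13_full'))):
    for f in fs:
        im=cv2.imread(f'pics/{f}.png')[b[1]:b[3],b[0]:b[2]].astype(float).min(2); w=np.clip(im-165,0,None); yy,xx=np.mgrid[:w.shape[0],:w.shape[1]]
        print(f,(xx*w).sum()/w.sum()+b[0],(yy*w).sum()/w.sum()+b[1])
a,b=cv2.imread('pics/top0.png'),cv2.imread('pics/t13_full.png')
d=(cv2.absdiff(a,b).max(2)>40).astype(np.uint8); d[230:]=0
for r in cv2.connectedComponentsWithStats(d)[2][1:]:
    if r[4]>6: print(r)
E
```

```text
top0 299.7139240506329 172.4253164556962
t8_full nan nan
t13_full 299.65981308411216 172.19532710280373
scene0 279.26532769556025 178.8583509513742
s11_full 278.95667244367417 178.2894280762565
s13_full 279.14429868819377 178.60948536831484
[ 325  160  105   70 3154]
[275 174   8   7  39]
[260 177   6   7  31]
[249 179   4   7  24]
[278 183   6   8  33]
[ 387  183   71   47 1492]
[260 186   9   7  31]
[379 214  45  16 374]<stdin>:5: RuntimeWarning: invalid value encountered in scalar divide
```

```bash
python3 -c "
from station import arm
print(arm.close_job())"
```

```text
the job is handed in; nothing more can be done
None
```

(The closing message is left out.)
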